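Set the cell positioner to its index with the play taken up

ROBOT

A 6-joint arm with a two-finger parallel gripper is mounted at the origin on a cart in front of the work surface, level with it; the furniture and walls round the work are solid. World frame = base frame: x ahead of the robot, y to its left, z up, the work surface at z = 0. Lengths are in m, angles in rad, forces in N, time in s.
With the tool pointing down it reaches from about 0.4 to 0.925 m from the base axis. Payload 12.5 kg.
Tool frame: the origin (TCP) lies on the centre line of the jaws, within the pads' length; the fingertips stand tips_ahead ahead of it and the grasp point (between the pads) lies 11 mm behind it (tips_ahead is the distance from the TCP to the fingertips, in m); z points along the fingers, y is the direction in which the jaws open and shut (so a half turn about z gives the same grasp; the last joint's range is limited). The gripper opens to 95 mm and grips with 3 to 60 N. Pads are 20 mm wide; open, the fingers measure 119 mm over their backs; the gripper's body (75 mm by 180 mm) begins 59 mm behind the grasp point.
Start: joints at [1.201, 0.491, 1.559, -0, 1.092, -0.106], TCP at [0.163, 0.603, 0.223] pointing down, gripper open.
Joint ranges: [-3.1, 3.1], [-0.84, 2.19], [0.05, 2.79], [-1.13, 4.28], [0.06, 2.93], [-2.69, 2.69]. Speed limits (rad/s): [2.22, 2.22, 2.79, 3.14, 3.14, 3.14].

INTERFACE

Orientations are given as a rotation vector (axis times angle).
In Python, from bench import * gives the robot as it stands. The module is installed in compiled form; this text tells all that it offers.
- The arm moves only by the tool step_arm, never from a script. Its argument "series" is a list of rows, each a list of 3 entries, a list of its own where there are three numbers: the turn, a rotation vector about the world's x, y, z in degrees, then the shift along the world's x, y, z in m, then the opening, from -1 (shut) to 1 (fully open). A call has 1 to 10 rows; each row shifts and turns the pose as measured when the row begins; what a row does not reach is not made up. A row lasts 1/12 s, in which the tool goes at most 41.7 mm and 7.16 degrees, less where a joint would pass 70% of its speed; a pose out of reach is approached as far as the arm can. A call with a gripper value outside its range is refused whole. The fingers move at their own pace and stop on an object; "newtons" is the grip in N (left out, the last holds). Time passes only in rows, so rows that do not move let the fingers close. It gives the time, the measured TCP pose, the force and the opening at its end, in the units of the state.
- get_state(): the state, without advancing time (a new reading comes with each control period).
- camera(name): name is "side" or "top"; returns the picture (480x640x3 uint8, blue, green, red); there is no depth.
- camera_params(name): a dict with "intrinsics" (3x3 intrinsics, pixels), "R" (3x3) and "t" (3): a world point X has camera coordinates R X + t. Camera axes: x right, y down, z forward; pixel columns grow to the right and rows downward; lengths in m; the calibration is good to about 2 mm. A picture is of the moment at which its call begins. camera_params takes no time and is no camera call.
- close_job(): hands the job in, once; it reports no verdict.
The state is a dict: "time": time; "q": joint angles; "joint_vel": joint speeds; "effort": joint torques, N m; "position": TCP position; "orientation": TCP orientation; "force": force on the tool from outside, world axes, zero at the start; "wrist_torque": the same for the moment, N m; "opening": finger opening in m.
Only numpy, scipy, OpenCV 4.12 (cv2) and the standard library are available. Lean on these libraries where they do the work, as an engineer would, in place of code of your own. Each camera call takes 0.05 s, during which the arm holds its last target. There are 200 camera calls.

TASK

Set the cell positioner on the bench by its handwheel: turn the wheel anticlockwise (seen from above), past the red index, until you feel the hidden end stop push back with about 10 N at the handle, well above the wheel's own drag, without forcing it. Then turn back clockwise, so that the play in the drive is taken up in that direction, until the white line on the wheel stands at the red index, and let go. Do not knock over the beaker or the reagent bottle.

Things in the scene. Friction and masses are not known exactly. Their poses are not given: they have to be found in the camera images.
- positioner: Aluminium base plate 120 x 275 x 10 mm, fixed to the bench, with a round grey housing and handwheel at one end and a carriage holding a clear cell (top 97 mm above the bench) on two rails. Origin on the bench under the wheel's axis; +y runs along the plate to the carriage, 125 to 165 mm away, which moves 12 mm outward per rad that the shaft turns anticlockwise.
- wheel_axis (a point): Point on the handwheel's upright axis, at the centre of its flat top face, 96 mm above the bench. The black wheel is 108 mm across. Inside the housing the shaft meets a hard end stop when the white line is 0.8 to 1.7 rad anticlockwise past the red index (differs from run to run).
- handle_mid (a point): Centre of the revolving steel handle on the wheel: an upright cylinder 21 mm across, spinning freely, 3 to 43 mm above the wheel's top and 40 mm from the wheel's axis, exactly opposite the white line. The point, 3 mm above its middle, is 122 mm above the bench. Grip it from above and lead it round the axis in a 40 mm circle; the gripper's heading need not change.
- wheel_line (a point): Outer end of the white line on the wheel's top, 52 mm from the axis, exactly opposite the handle; at the start 0.2 to 2.4 rad clockwise of the red index. With the shaft on its end stop, a spring in the hub winds up: the force along the handle's path grows by 1.9 N per mm of handle travel. Wanted on the stop: at least 7 N at the handle; 21 N (about 11 mm of winding) spoils the drive.
- red_index (a point): Where the white line's outer end must come (within 6 mm): 52 mm from the axis, level with the wheel's top, at the tip of the fixed red pointer that stands beside the wheel's rim, up to 98 mm above the bench.
- hub (a joint): Play of the wheel's hub on the shaft, rad: -0.20 = drives the shaft clockwise (as it must be left), +0.20 = drives it anticlockwise; in between the hub turns alone, with 1 N at the handle; shaft included 2.5 to 3 N. Wheel and hub are joined by a torsion spring (3 Nm/rad): let go, the wheel springs back about 0.03 rad from the way it was turned. Hub and shaft stay where left.
- beaker_50: Small clear beaker 46 mm across, 57 mm high, standing loose beyond the positioner; origin at its foot, z axis up.
- reagent_bottle: Small brown reagent bottle with green cap, 28 mm across, 69 mm high, standing loose beyond the positioner; origin at its foot, z axis up.

How it is judged:
On the way:
1. the wheel has been turned anticlockwise past the red index until the shaft is on its end stop and the spring in the hub is wound up a little (0.09 rad, about 6.6 N at the handle) (horizontal distance between stop_dog and stop_pin below 0.0015 m and horizontal distance between hub_pin and wheel_pin above 0.003 m), for 0.05 s.
At the end, for the whole second after the job is handed in: the outer end of the white line is within 6 mm of the red index, the play is taken up clockwise (hub less than -0.12 rad on the shaft), the shaft is off its end stop and the wheel is let go (horizontal distance between wheel_line and red_index below 0.006 m and value of joint hub below -0.12 rad and not (horizontal distance between stop_dog and stop_pin below 0.0015 m) and contact force between the fingers and positioner below 0.1 N); the robot touches nothing.
It fails at once if the drive is forced (spring in the hub wound by more than 0.28 rad, about 21 N at the handle) (horizontal distance between hub_pin and wheel_pin above 0.0095 m).
It fails at once if the beaker is tipped (angle between beaker_50's own z axis and vertical above 0.4 rad).
It fails at once if the reagent bottle is tipped (angle between reagent_bottle's own z axis and vertical above 0.4 rad).
It also fails if it takes over 54 s, if anything falls off the work surface, if the arm or the gripper's body presses on something with over 40 N, if the wrist force passes 120 N, or if a joint passes its speed limit or range.

## Working session

There is one attempt and no reset: what is moved stays moved. The work goes in short steps, Python scripts to look and compute and a tool call to move; the robot and the scene stay as the last step left them, time stands still between calls to the robot, and variables do not carry over. Pictures are saved under pics/ and viewed, about 8 in all and at most 12, crops included, and the job is handed in when it is done.

Besides the shell and the picture viewer there is one more tool, called as a command line: name --argument value ..., lists and objects as JSON in quotes. step_arm: Moves the arm, as the interface text tells. Its arguments: {"type":"object","properties":{"series":{"type":"array","items":{"type":"array"}},"newtons":{"type":"number"}},"required":["series"]}

```bash
mkdir -p pics; python3 - <<'E'
from bench import *
import cv2
for n in("side","top"):
    cv2.imwrite(f"pics/{n}0.png",camera(n)); p=camera_params(n); print(n,p["intrinsics"],p["R"],p["t"])
print(get_state())
E
```

```text
side [[519.28566583   0.         324.13161921]
 [  0.         519.28566583 236.75945864]
 [  0.           0.           1.        ]] [[-0.94037608 -0.33991604  0.01224393]
 [-0.21458426  0.56494752 -0.79673577]
 [ 0.26390609 -0.75185862 -0.60420377]] [0.44177422 0.31683797 0.65537602]
top [[536.17831477   0.         323.73685895]
 [  0.         536.17831477 244.36215888]
 [  0.           0.           1.        ]] [[ 0.02839331 -0.99935695  0.02189766]
 [-0.99673445 -0.02996185 -0.07498487]
 [ 0.07559274 -0.01969708 -0.99694421]] [-0.23998804  0.56813299  0.8999733 ]
{'time': 0.1, 'q': array([ 1.20140185e+00,  4.91472451e-01,  1.55938934e+00,  6.89893872e-06,
        1.09170406e+00, -1.05602174e-01]), 'joint_vel': array([-0.00141639, -0.00049229, -0.00248228,  0.00095121, -0.00065485,
       -0.00132   ]), 'effort': array([ 3.17433653e-03, -6.13623905e+01, -2.58603877e+01,  6.94504939e-02,
        4.70300729e-02, -2.81527105e-05]), 'position': array([0.16286669, 0.6031902 , 0.22213656]), 'orientation': array([-4.13137621e-01, -3.11407186e+00,  1.48340101e-03]), 'force': array([ 0.50287895, -0.09971467, -1.17127036]), 'wrist_torque': array([-0.0049322 ,  0.04564048, -0.01987308]), 'opening': 0.09517248039319828}
```

View pics/top0.png

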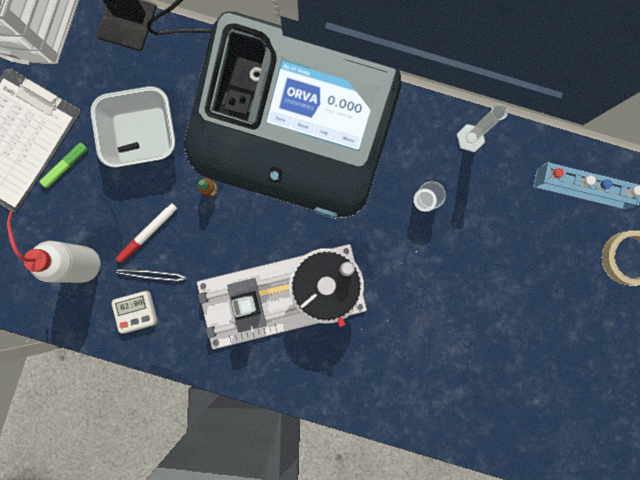

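View pics/side0.png

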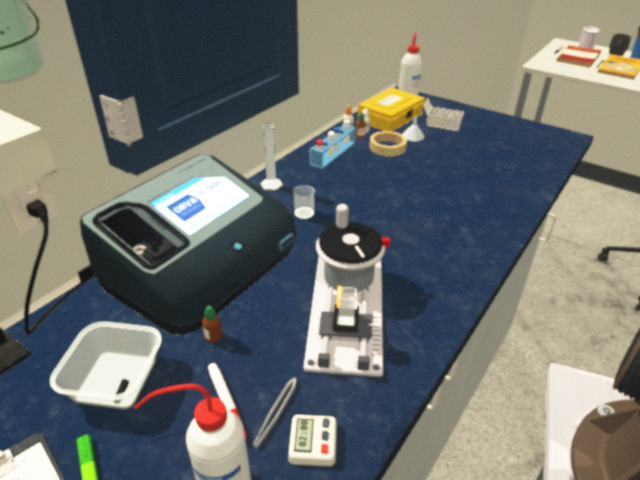

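Top view: wheel hub is near (327,286), handle top near (347,268), white line end near (303,306) and red pointer near (341,322). The beaker (430,197) and bottle (207,187) are well away. Next I measure these.

```bash
cat > h.py <<'E'
from bench import *
import cv2, numpy as np
P={n:camera_params(n) for n in("side","top")}
def ray(n,u,v,z):
    p=P[n];R,t=p["R"],p["t"];c=-R.T@t;d=R.T@np.linalg.solve(p["intrinsics"],[u,v,1.]);return c+d*(z-c[2])/d[2]
def proj(n,X):
    p=P[n];x=p["intrinsics"]@(p["R"]@np.asarray(X)+p["t"]);return x[:2]/x[2]
def big(m):
    c,_=cv2.findContours(m,cv2.RETR_EXTERNAL,cv2.CHAIN_APPROX_NONE);return max(c,key=cv2.contourArea)
def wrap(a):return (a+np.pi)%(2*np.pi)-np.pi
# top-down rectified view of the plane z=.096 round c: 4 px/mm... scale s px per m
def rect(n,c,z=.096,half=.08,s=3000):
    w=int(2*half*s);src=np.float32([proj(n,[c[0]+half,c[1]+half,z]),proj(n,[c[0]+half,c[1]-half,z]),proj(n,[c[0]-half,c[1]-half,z]),proj(n,[c[0]-half,c[1]+half,z])])
    M=cv2.getPerspectiveTransform(src,np.float32([[0,0],[w,0],[w,w],[0,w]]))
    return cv2.warpPerspective(camera(n),M,(w,w),flags=cv2.INTER_CUBIC)
E
python3 - <<'E'
from h import *
im=camera("top")
roi=np.zeros(im.shape[:2],np.uint8);cv2.circle(roi,(327,286),48,255,-1)
m=cv2.bitwise_and(cv2.inRange(im,(0,0,0),(55,55,55)),roi)
m=cv2.morphologyEx(m,cv2.MORPH_OPEN,np.ones((3,3)))
e=cv2.fitEllipse(cv2.convexHull(big(m)));print("wheel",e)
c=ray("top",*e[0],.096);print(c)
hsv=cv2.cvtColor(im,cv2.COLOR_BGR2HSV)
r=cv2.bitwise_or(cv2.inRange(hsv,(0,150,90),(8,255,255)),cv2.inRange(hsv,(172,150,90),(180,255,255)));r=cv2.bitwise_and(r,roi)
pts=cv2.findNonZero(r)[:,0];print("red",pts.min(0),pts.max(0),pts.mean(0))
w=[ray("top",*p,.098) for p in pts];d=[np.hypot(*(x-c)[:2]) for x in w];print("red rad",min(d),max(d))
mx=ray("top",*pts.mean(0),.097)-c;ai=np.arctan2(mx[1],mx[0]);print("index ang",ai)
W=rect("top",c[:2]);cv2.imwrite("pics/rect0.png",W)
E
```

```text
wheel ((344.43902587890625, 289.3563537597656), (23.59703254699707, 36.32685852050781), 170.44638061523438)
[ 0.4991704  -0.25658303  0.096     ]
red [338 318] [344 326] [340.76595745 322.08510638]
red rad 0.045140059851594146 0.057904922215192375
index ang 3.0536830442983987
```

View pics/rect0.png

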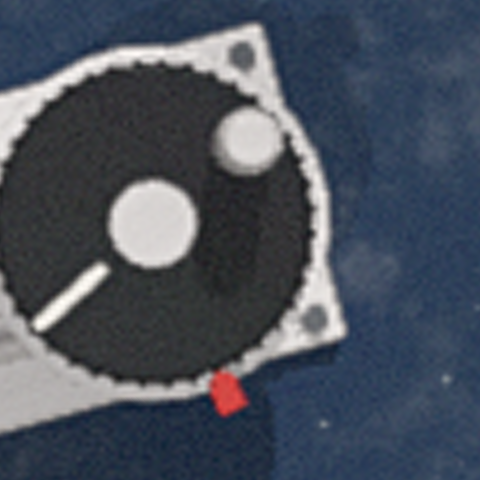

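The rectified view (3 px/mm) shows the wheel centred near (156,224), line end at (37,328), red tip near (225,375) and handle top near (248,137). I'll refine these in code.

```bash
cat >> h.py <<'E'
def ang(c,p): return np.arctan2(p[1]-c[1],p[0]-c[0])
def w2(c0,px,py,s=3000,half=.08): return np.array([c0[0]+half-py/s,c0[1]+half-px/s])
E
python3 - <<'E'
from h import *
c0=(.4992,-.2566);W=cv2.imread("pics/rect0.png");g=cv2.cvtColor(W,cv2.COLOR_BGR2GRAY);hsv=cv2.cvtColor(W,cv2.COLOR_BGR2HSV)
wm=cv2.inRange(W,(140,140,140),(255,255,255))
n,l,st,ce=cv2.connectedComponentsWithStats(wm)
for i in range(1,n):
    if st[i,4]>200: print("white",st[i],ce[i])
dk=cv2.inRange(W,(0,0,0),(75,75,75)); dk[:, :]&=((hsv[...,1]<110)*255).astype(np.uint8)
dk=cv2.morphologyEx(dk,cv2.MORPH_OPEN,np.ones((7,7)))
print("wheel",cv2.minEnclosingCircle(big(dk)),cv2.fitEllipse(cv2.convexHull(big(dk))))
r=cv2.inRange(hsv,(0,150,90),(8,255,255))|cv2.inRange(hsv,(172,150,90),(180,255,255))
b=cv2.minAreaRect(big(r));print("red",b,cv2.boxPoints(b).tolist())
# handle top by its blob centre, z=.139
M=w2(c0,248,135);u=proj("top",[*M,.096]);print("handle top",ray("top",*u,.139))
# side view check of handle top
im=camera("side");m=cv2.inRange(im[200:235,325:360],(120,120,120),(255,255,255));p=cv2.findNonZero(m)[:,0];print("side handle",p.min(0)+[325,200],p.max(0)+[325,200])
print("pred", proj("side",ray("top",*u,.139)))
print("axis in side",proj("side",[.5047,-.2288,.096]))
E
```

```text
white [    0    24   346   351 17996] [221.91075795 154.7063792 ]
white [ 110  180   86   87 5858] [152.5786958 223.4899283]
white [  33  264   75   67 1431] [ 69.89657582 296.721174  ]
white [   0  276  212  155 8755] [ 57.0933181  379.47127356]
wheel ((152.47877502441406, 223.50454711914062), 161.57955932617188) ((152.70541381835938, 223.8610076904297), (319.3786926269531, 321.1890869140625), 7.198575496673584)
red ((225.34701538085938, 391.4249267578125), (44.06999206542969, 31.775104522705078), 64.79888153076172) [[201.5892333984375, 378.2521057128906], [230.33993530273438, 364.7223815917969], [249.10479736328125, 404.5977478027344], [220.35409545898438, 418.1274719238281]]
handle top [ 0.53272428 -0.25652272  0.139     ]
side handle [336 203] [355 234]
pred [341.18259751 206.26032206]
axis in side [350.66263791 238.36500843]
```

step_arm --series '[[[0,0,0],[0.02,-0.02,0.03],0.2],[[0,0,0],[0.02,-0.03,0.02],0.2],[[0,0,0],[0.02,-0.035,0.01],0.2],[[0,0,0],[0.02,-0.035,0.005],0.2],[[0,0,0],[0.02,-0.035,0],0.2],[[0,0,0],[0.02,-0.035,0],0.2],[[0,0,0],[0.02,-0.035,0],0.2],[[0,0,0],[0.02,-0.035,0],0.2],[[0,0,0],[0.02,-0.035,0],0.2],[[0,0,0],[0.02,-0.035,0],0.2]]' --newtons 40

```text
time: 1.08
position: [0.3632, 0.2645, 0.288]
orientation: [0.396, 3.115, -0.002]
force: [0.9, 0.5, 0.1]
opening: 0.057
```

step_arm --series '[[[0,0,0],[0.013,-0.038,0],0],[[0,0,0],[0.013,-0.038,0],0],[[0,0,0],[0.013,-0.038,0],0],[[0,0,0],[0.013,-0.038,0],0],[[0,0,0],[0.013,-0.038,0],0],[[0,0,0],[0.013,-0.038,0],0],[[0,0,0],[0.013,-0.038,0],0],[[0,0,0],[0.013,-0.038,0],0],[[0,0,0],[0.013,-0.038,0],0],[[0,0,0],[0.013,-0.038,0],0]]'

```text
time: 1.92
position: [0.4941, -0.1313, 0.2897]
orientation: [0.397, 3.11, -0.0]
force: [0.4, 1.0, 1.5]
opening: 0.0472
```

step_arm --series '[[[0,0,0],[0.009,-0.03,-0.02],0],[[0,0,0],[0.009,-0.03,-0.02],0],[[0,0,0],[0.009,-0.03,-0.02],0],[[0,0,0],[0.009,-0.03,-0.02],0],[[0,0,0],[0.002,-0.006,-0.02],0],[[0,0,0],[0,0,-0.01],0],[[0,0,0],[0,0,0],0]]'

```text
time: 2.5
position: [0.534, -0.2726, 0.1744]
orientation: [0.409, 3.104, -0.003]
force: [-0.2, 0.3, -0.2]
opening: 0.0476
```

step_arm --series '[[[0,0,0],[-0.002,0.0155,0],0],[[0,0,0],[0,0,0],0],[[0,0,0],[0,0,0],0]]'

```text
time: 2.75
position: [0.5316, -0.2539, 0.176]
orientation: [0.407, 3.105, -0.002]
force: [0.4, -0.5, -0.0]
opening: 0.0479
```

```bash
python3 - <<'E'
from h import *
a=camera("side")[150:290,250:430];b=camera("top")[190:330,240:420]
cv2.imwrite("pics/c1.png",np.hstack([cv2.resize(a,None,fx=2.2,fy=2.2),cv2.resize(b,None,fx=2.2,fy=2.2)]))
s=get_state();print(s["position"],s["orientation"],s["force"])
E
```

```text
[ 0.53169685 -0.25412772  0.17610873] [ 4.07197964e-01  3.10418240e+00 -2.38005044e-03] [ 0.45952694 -0.15722135  1.52019791]
```

View pics/c1.png

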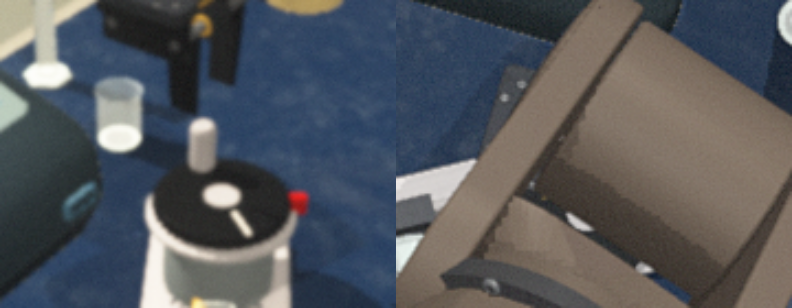

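The side crop shows both fingertips straddling the handle's position just above its top (handle top at crop (202,122), tips at (185,108) and (225,85)). I'll descend now.

step_arm --series '[[[0,0,0],[0,-0.002,-0.015],0],[[0,0,0],[0,0,-0.015],0],[[0,0,0],[0,0,-0.015],0],[[0,0,0],[0,0,-0.01],0],[[0,0,0],[0,0,0],0],[[0,0,0],[0,0,0],0]]'

```text
time: 3.35
position: [0.534, -0.255, 0.1251]
orientation: [0.4, 3.096, -0.009]
force: [-0.3, 0.1, 0.6]
opening: 0.0474
```

step_arm --series '[[[0.15,1.1,0],[-0.002,-0.002,-0.009],0],[[0,0,0],[0,0,0],0],[[0,0,0],[0,0,0],-1],[[0,0,0],[0,0,0],-1],[[0,0,0],[0,0,0],-1],[[0,0,0],[0,0,0],-1],[[0,0,0],[0,0,0],-1],[[0,0,0],[0,0,0],-1]]' --newtons 40

```text
time: 4.02
position: [0.5329, -0.2578, 0.1183]
orientation: [0.402, 3.113, -0.012]
force: [0.1, -0.8, -2.1]
opening: 0.02
```

step_arm --series '[[[0,0,0],[0.0029,0.0028,0],-1],[[0,0,0],[0.0026,0.0031,0],-1],[[0,0,0],[0.0023,0.0033,0],-1],[[0,0,0],[0.0019,0.0035,0],-1],[[0,0,0],[0,0,0],-1]]'

```text
time: 4.43
position: [0.5429, -0.2444, 0.1182]
orientation: [0.403, 3.114, -0.013]
force: [-1.7, -1.4, -0.0]
opening: 0.0201
```

```bash
cat > t.py <<'E'
import sys
from h import *
c=np.array([float(sys.argv[1]),float(sys.argv[2])]);s=get_state();d=s["position"][:2]-c;a=np.arctan2(d[1],d[0]);r=np.hypot(*d)
f=s["force"];print("t %.2f ang %.3f r %.4f z %.4f"%(s["time"],a,r,s["position"][2]),"Ftan %.1f Frad %.1f Fz %.1f"%(f[0]*-np.sin(a)+f[1]*np.cos(a),f[0]*np.cos(a)+f[1]*np.sin(a),f[2]),s["orientation"].round(3))
st=float(sys.argv[3])
p=s["position"][:2]
for k in range(1,11):
    q=c+.04*np.array([np.cos(a+k*st),np.sin(a+k*st)]);print("%.2f"%(a+k*st),(q-p).round(4).tolist());p=q
E
python3 t.py .506 -.2277 .1
```

```text
t 4.43 ang -0.425 r 0.0405 z 0.1182 Ftan -2.0 Frad -1.0 Fz -0.0 [ 0.403  3.114 -0.013]
-0.33 [0.001, 0.0039]
-0.23 [0.0011, 0.0038]
-0.13 [0.0007, 0.0039]
-0.03 [0.0003, 0.004]
0.07 [-0.0001, 0.004]
0.17 [-0.0005, 0.004]
0.27 [-0.0009, 0.0039]
0.37 [-0.0013, 0.0038]
0.47 [-0.0016, 0.0036]
0.57 [-0.002, 0.0035]
```

Tracking is good and the drag is about 2 N.

step_arm --series '[[[0,0,0],[0.001,0.0039,0],-1],[[0,0,0],[0.0011,0.0038,0],-1],[[0,0,0],[0.0007,0.0039,0],-1],[[0,0,0],[0.0003,0.004,0],-1],[[0,0,0],[-0.0001,0.004,0],-1],[[0,0,0],[-0.0005,0.004,0],-1],[[0,0,0],[-0.0009,0.0039,0],-1],[[0,0,0],[-0.0013,0.0038,0],-1],[[0,0,0],[0,0,0],-1]]'

```text
time: 5.18
position: [0.5424, -0.2098, 0.1182]
orientation: [-0.401, -3.116, 0.015]
force: [-2.2, -3.2, -0.4]
opening: 0.0204
```

```bash
python3 t.py .506 -.2277 .1
```

```text
t 5.18 ang 0.457 r 0.0406 z 0.1182 Ftan -1.9 Frad -3.4 Fz -0.4 [-0.401 -3.116  0.015]
0.56 [-0.0025, 0.0032]
0.66 [-0.0023, 0.0033]
0.76 [-0.0026, 0.003]
0.86 [-0.0029, 0.0028]
0.96 [-0.0032, 0.0025]
1.06 [-0.0034, 0.0021]
1.16 [-0.0036, 0.0018]
1.26 [-0.0037, 0.0014]
1.36 [-0.0039, 0.001]
1.46 [-0.0039, 0.0007]
```

step_arm --series '[[[0,0,0],[-0.0022,0.0034,0],-1],[[0,0,0],[-0.0023,0.0033,0],-1],[[0,0,0],[-0.0026,0.003,0],-1],[[0,0,0],[-0.0029,0.0028,0],-1],[[0,0,0],[-0.0032,0.0025,0],-1],[[0,0,0],[0,0,0],-1]]'

```text
time: 5.68
position: [0.5286, -0.1942, 0.1182]
orientation: [0.4, 3.114, -0.018]
force: [-0.8, -5.5, -3.3]
opening: 0.0203
```

```bash
python3 t.py .506 -.2277 .05
```

```text
t 5.68 ang 0.977 r 0.0405 z 0.1182 Ftan -2.4 Frad -5.1 Fz -3.3 [ 0.4    3.114 -0.018]
1.03 [-0.002, 0.0007]
1.08 [-0.0017, 0.001]
1.13 [-0.0018, 0.0009]
1.18 [-0.0018, 0.0008]
1.23 [-0.0019, 0.0007]
1.28 [-0.0019, 0.0006]
1.33 [-0.0019, 0.0005]
1.38 [-0.002, 0.0004]
1.43 [-0.002, 0.0003]
1.48 [-0.002, 0.0002]
```

step_arm --series '[[[0,0,0],[-0.0017,0.0005,0],-1],[[0,0,0],[-0.0017,0.0009,0],-1],[[0,0,0],[-0.0017,0.0009,0],-1],[[0,0,0],[-0.0018,0.0008,0],-1],[[0,0,0],[0,0,0],-1]]'

```text
time: 6.1
position: [0.5218, -0.1907, 0.1183]
orientation: [0.4, 3.111, -0.019]
force: [0.5, -4.9, -3.8]
opening: 0.0199
```

```bash
python3 t.py .506 -.2282 .05
```

```text
t 6.10 ang 1.172 r 0.0407 z 0.1183 Ftan -2.4 Frad -4.3 Fz -3.8 [ 0.4    3.111 -0.019]
1.22 [-0.0021, 0.0001]
1.27 [-0.0019, 0.0006]
1.32 [-0.0019, 0.0005]
1.37 [-0.002, 0.0004]
1.42 [-0.002, 0.0003]
1.47 [-0.002, 0.0002]
1.52 [-0.002, 0.0001]
1.57 [-0.002, 0.0]
1.62 [-0.002, -0.0001]
1.67 [-0.002, -0.0002]
```

step_arm --series '[[[0,0,0],[-0.0019,0.0001,0],-1],[[0,0,0],[-0.0019,0.0005,0],-1],[[0,0,0],[-0.0019,0.0004,0],-1],[[0,0,0],[-0.002,0.0003,0],-1],[[0,0,0],[0,0,0],-1]]'

```text
time: 6.52
position: [0.5152, -0.1888, 0.1184]
orientation: [0.4, 3.106, -0.019]
force: [5.8, -3.6, -7.6]
opening: 0.0206
```

```bash
python3 t.py .506 -.2284 .05
```

```text
t 6.52 ang 1.343 r 0.0406 z 0.1184 Ftan -6.5 Frad -2.2 Fz -7.6 [ 0.4    3.106 -0.019]
1.39 [-0.0021, -0.0002]
1.44 [-0.002, 0.0003]
1.49 [-0.002, 0.0002]
1.54 [-0.002, 0.0001]
1.59 [-0.002, 0.0]
1.64 [-0.002, -0.0001]
1.69 [-0.002, -0.0002]
1.74 [-0.002, -0.0003]
1.79 [-0.002, -0.0004]
1.84 [-0.0019, -0.0005]
```

Stop contact: the tangential force rose to 6.5 N. I'll edge on.

step_arm --series '[[[0,0,0],[-0.002,0,0],-1],[[0,0,0],[0,0,0],-1]]'

```text
time: 6.68
position: [0.5145, -0.1888, 0.1184]
orientation: [0.401, 3.102, -0.019]
force: [7.0, -3.0, -7.2]
opening: 0.0201
```

```bash
python3 t.py .506 -.2284 .05|head -1
```

```text
t 6.68 ang 1.359 r 0.0405 z 0.1184 Ftan -7.5 Frad -1.5 Fz -7.2 [ 0.401  3.102 -0.019]
```

step_arm --series '[[[0,0.4,0],[-0.003,0,0],-1],[[0,0.3,0],[-0.002,0,0],-1],[[0,0,0],[0,0,0],-1]]'

```text
time: 6.93
position: [0.513, -0.1885, 0.1185]
orientation: [0.404, 3.105, -0.021]
force: [9.1, -3.3, -11.1]
opening: 0.0204
```

```bash
python3 t.py .506 -.2284 .05|head -1
```

```text
t 6.93 ang 1.398 r 0.0405 z 0.1185 Ftan -9.6 Frad -1.7 Fz -11.1 [ 0.404  3.105 -0.021]
```

step_arm --series '[[[0,0,0],[-0.003,0,0],-1],[[0,0,0],[-0.0015,0,0],-1],[[0,0,0],[0,0,0],-1]]'

```text
time: 7.18
position: [0.5128, -0.1885, 0.1185]
orientation: [0.404, 3.095, -0.021]
force: [9.7, -4.1, -10.7]
opening: 0.0203
```

```bash
python3 t.py .506 -.2284 -.1
```

```text
t 7.18 ang 1.403 r 0.0405 z 0.1185 Ftan -10.3 Frad -2.5 Fz -10.7 [ 0.404  3.095 -0.021]
1.30 [0.0038, -0.0014]
1.20 [0.0038, -0.0013]
1.10 [0.0037, -0.0016]
1.00 [0.0035, -0.002]
0.90 [0.0033, -0.0023]
0.80 [0.003, -0.0026]
0.70 [0.0027, -0.0029]
0.60 [0.0024, -0.0032]
0.50 [0.0021, -0.0034]
0.40 [0.0017, -0.0036]
```

```bash
python3 - <<'E'
from h import *
a=camera("side")[110:290,230:430];b=camera("top")[190:350,230:410]
cv2.imwrite("pics/c2.png",np.hstack([cv2.resize(a,(400,360)),cv2.resize(b,(400,360))]))
E
```

```text
(no output)
```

View pics/c2.png

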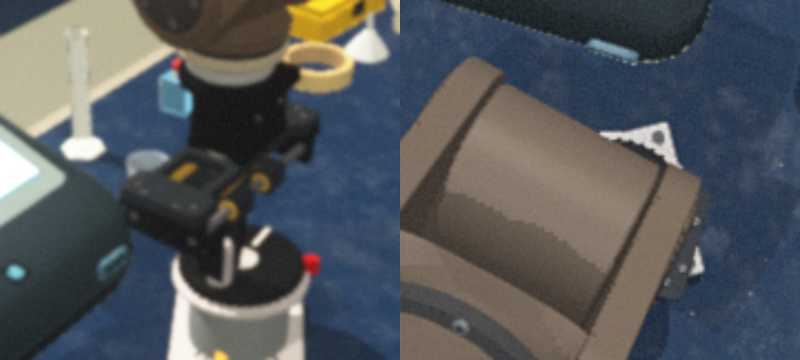

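The body is clear of the analyser, and the white line (side crop (262,238)) is well past the red pointer (310,265), so the 10.3 N is the stop. Now back clockwise.

step_arm --series '[[[0,0.5,0],[0.0038,-0.0012,0],-1],[[0,0.5,0],[0.0038,-0.0013,0],-1],[[0,0.5,0],[0.0037,-0.0016,0],-1],[[0,0.5,0],[0.0035,-0.002,0],-1],[[0,0,0],[0.0033,-0.0023,0],-1],[[0,0,0],[0.003,-0.0026,0],-1],[[0,0,0],[0,0,0],-1]]'

```text
time: 7.87
position: [0.5338, -0.1985, 0.1181]
orientation: [-0.404, -3.095, 0.024]
force: [-2.2, 1.5, 1.9]
opening: 0.0201
```

```bash
python3 t.py .506 -.2280 -.05
```

```text
t 7.87 ang 0.815 r 0.0406 z 0.1181 Ftan 2.7 Frad -0.4 Fz 1.9 [-0.404 -3.095  0.024]
0.77 [0.001, -0.0018]
0.72 [0.0013, -0.0015]
0.67 [0.0013, -0.0015]
0.62 [0.0012, -0.0016]
0.57 [0.0011, -0.0017]
0.52 [0.001, -0.0017]
0.47 [0.0009, -0.0018]
0.42 [0.0009, -0.0018]
0.37 [0.0008, -0.0018]
0.32 [0.0007, -0.0019]
```

step_arm --series '[[[0,-0.5,0],[0.0013,-0.0015,0],-1],[[0,-0.5,0],[0.0013,-0.0015,0],-1],[[0,0,0],[0.0013,-0.0015,0],-1],[[0,0,0],[0.0012,-0.0016,0],-1],[[0,0,0],[0.0011,-0.0017,0],-1],[[0,0,0],[0.001,-0.0017,0],-1],[[0,0,0],[0.0009,-0.0018,0],-1],[[0,0,0],[0,0,0],-1]]'

```text
time: 8.53
position: [0.542, -0.2097, 0.1182]
orientation: [-0.407, -3.112, 0.017]
force: [-0.2, 2.3, -0.3]
opening: 0.0201
```

```bash
python3 t.py .506 -.2280 -.05;python3 - <<'E'
from h import *
a=camera("side")[180:270,300:400]
cv2.imwrite("pics/c3.png",cv2.resize(a,(600,540),interpolation=cv2.INTER_CUBIC))
# predicted: line's outer end at index for check
c=np.array([.5047,-.2275])
for d in(.0,-.1,.1):print(d,[(proj("side",[*(c+r*np.array([np.cos(3.548+d),np.sin(3.548+d)])),.096])-[300,180])*6 for r in(.02,.052)])
E
```

```text
t 8.53 ang 0.471 r 0.0404 z 0.1182 Ftan 2.2 Frad 0.9 Fz -0.3 [-0.407 -3.112  0.017]
0.42 [0.0005, -0.002]
0.37 [0.0008, -0.0018]
0.32 [0.0007, -0.0019]
0.27 [0.0006, -0.0019]
0.22 [0.0005, -0.0019]
0.17 [0.0004, -0.002]
0.12 [0.0003, -0.002]
0.07 [0.0002, -0.002]
0.02 [0.0001, -0.002]
-0.03 [-0.0, -0.002]
0.0 [array([371.33239813, 350.91338326]), array([480.92365049, 348.00243681])]
-0.1 [array([371.79883454, 355.10891954]), array([482.6415227 , 358.90706804])]
0.1 [array([370.18309414, 346.75075694]), array([477.45349834, 337.24382304])]
```

View pics/c3.png

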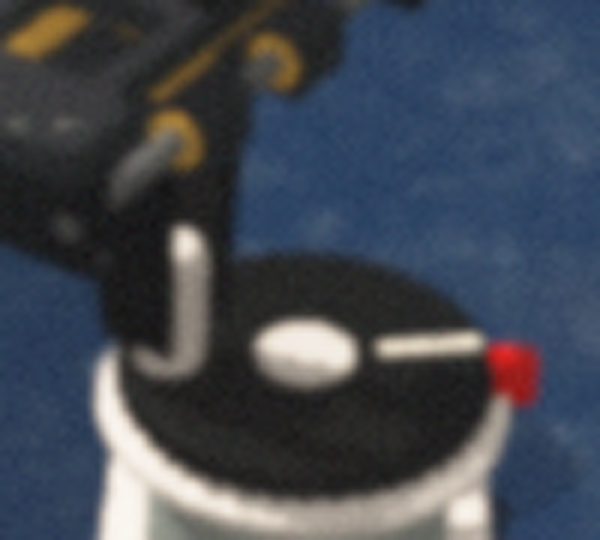

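The line end (483,342) is still about 0.05 rad anticlockwise of the index (predicted (481,348)), which agrees with the arm's angle. I'll move about 0.09 rad more, allowing for spring-back.

step_arm --series '[[[0,0,0],[0.0007,-0.0018,0],-1],[[0,0,0],[0.0008,-0.0018,0],-1],[[0,0,0],[0,0,0],-1],[[0,0,0],[0,0,0],-1]]'

```text
time: 8.92
position: [0.5437, -0.2135, 0.1182]
orientation: [-0.407, -3.113, 0.017]
force: [0.0, 2.9, 0.4]
opening: 0.0205
```

```bash
python3 t.py .506 -.2280 -.05|head -2
```

```text
t 8.92 ang 0.368 r 0.0404 z 0.1182 Ftan 2.7 Frad 1.1 Fz 0.4 [-0.407 -3.113  0.017]
0.32 [0.0003, -0.002]
```

step_arm --series '[[[0,0,0],[0,0,0],0],[[0,0,0],[0,0,0],0],[[0,0,0],[0,0,0],0],[[0,0,0],[0,0,0],0],[[0,0,0],[0,0,0.015],0],[[0,0,0],[0,0,0.02],0],[[0,0,0],[0,0,0.025],0],[[0,0,0],[0,0,0.025],0],[[0,0,0],[-0.015,0.03,0.02],0],[[0,0,0],[-0.015,0.035,0],0]]'

```text
time: 9.75
position: [0.5147, -0.1533, 0.2261]
orientation: [-0.413, -3.113, 0.022]
force: [-0.6, 0.2, -0.5]
opening: 0.0476
```

step_arm --series '[[[0,0,0],[-0.015,0.038,0],0],[[0,0,0],[-0.015,0.038,0],0],[[0,0,0],[-0.015,0.038,0],0],[[0,0,0],[-0.015,0.038,0],0],[[0,0,0],[-0.015,0.038,0],0],[[0,0,0],[-0.015,0.038,0],0],[[0,0,0],[-0.01,0.038,0],0],[[0,0,0],[-0.005,0.02,0],0],[[0,0,0],[0,0,0],0],[[0,0,0],[0,0,0],0]]'

```text
time: 10.58
position: [0.4015, 0.1441, 0.2301]
orientation: [0.41, 3.104, -0.023]
force: [0.1, 1.1, 0.3]
opening: 0.0475
```

```bash
python3 - <<'E'
from h import *
print(get_state()["position"],get_state()["force"])
c0=(.5047,-.2275);W=rect("top",c0);a=cv2.resize(camera("side")[170:290,290:410],(480,480));cv2.imwrite("pics/c4.png",np.hstack([W,a])[:, :960] if 0 else cv2.resize(np.hstack([W,a]),(800,400)))
wm=cv2.inRange(W,(140,140,140),(255,255,255));yy,xx=np.mgrid[:480,:480];r=np.hypot(xx-240,yy-240)
ln=((wm>0)&(r>60)&(r<150)&(yy>280))
print("line n",ln.sum(),"ang",wrap(np.arctan2(240-xx[ln].mean(),240-yy[ln].mean())-2*np.pi)+2*np.pi)
hsv=cv2.cvtColor(W,cv2.COLOR_BGR2HSV);rd=(cv2.inRange(hsv,(0,150,90),(8,255,255))|cv2.inRange(hsv,(172,150,90),(180,255,255)))
b=cv2.minAreaRect(big(rd));print("red",b,2*np.pi+np.arctan2(240-b[0][0],240-b[0][1]))
E
```

```text
[0.40148312 0.14407988 0.23011552] [0.1260171  1.07129354 0.25721464]
line n 1399 ang 3.546473083177615
red ((313.0858154296875, 408.32666015625), (41.86566162109375, 32.1392936706543), 64.98310852050781) 3.551221806062207
```

View pics/c4.png

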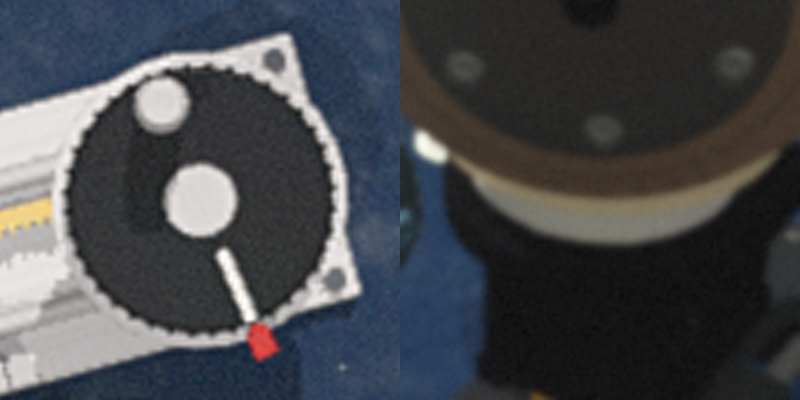

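The white line ends right at the red pointer (crop (255,322)), 0.005 rad off. The arm is clear, so I'm handing in.

```bash
python3 -c "
from bench import *
print(close_job())"
```

```text
the job is handed in; nothing more can be done
None
```

The positioner is set and the job is handed in, at about 11 s on the robot's clock. No verdict was reported.

- **End stop:** I turned the wheel anticlockwise past the red index. The drag was about 2–2.5 N, and the stop began about 0.86 rad past the index. I wound up to a steady 10.3 N at the handle and did not force it further.
- **Setting:** I then turned back about 1.0 rad clockwise, more than the 0.4 rad of play, stopping slightly past the index to allow for spring-back. After that I opened the gripper and moved the arm well clear.
- **Last check:** the top camera put the white line at 3.546 rad and the red index at 3.551 rad. That is about 0.3 mm apart at the line's end, against the 6 mm allowed.
- **Not checked:** the last side view was blocked by the arm, so only the top view confirms the final position. I could not read the hub joint; that the play is taken up clockwise follows from the direction and length of the last turn. I did not photograph the beaker and bottle again at the end, but the arm stayed well away from both.
- **Anomaly:** at the stop, the gripper also read about 11 N downward and tilted slightly. Both went away when I turned back.

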